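# Hold the clear sample cell in the light path

## Task

Slide the lamp's shutter fully open by its tab. Then pick up the taller of the two clear sample cells by its two frosted side faces only, never touching its clear windows with the gripper, and leave the short cell and the tree figure standing where they are. Finish while still holding the tall cell in the air, upright and touching nothing but the gripper, in the light path between the lamp and the screen, with the lamp's opening centred on the windows and the windows square to the light path.

Things in the scene. Friction and masses are not known exactly. Their poses are not given: they have to be found in the camera images.
- light_stand: Fixed light stand, place and yaw vary. Origin: centre of the underside of its dark base plate (100 x 270 mm, 10 thick). Grey lamp housing (70 x 60 mm, top at 108 mm) at the -y end, white upright screen (90 wide, top at 115 mm) at the +y end. The light runs along its y axis at x = 0, 75 mm up, from a 12 mm round opening to the cross on the screen; free gap from y = -0.075 to +0.118.
- beam_mid (a point): Middle of the light path between lamp and screen, 75 mm above the table; axes as light_stand (y along the light, x level across it, z up).
- shutter (a joint): Shutter in front of the lamp's opening: an aluminium plate 36 x 44 mm that slides along light_stand's +x. 0 = covers the opening, 0.045 m = fully open, at its stop. It starts nearly shut (up to 0.010). Light friction (1.5 N); it stays where it is left. It runs between two thin rails on the lamp's face that reach to x = +0.076.
- shutter_tab (a point): Centre of the top end of the shutter's upright tab, 134 mm above the table. The tab measures 12 mm along light_stand x, 10 mm along y, and stands 26 to 29 mm clear above the lamp housing; it moves with the shutter.
- tall_cell: Tall sample cell: closed upright cuvette 44 x 28 mm, 80 mm high, about 0.1 kg, loose. Origin: centre of the underside, z up. Two frosted (matt, opaque pale) side faces, 28 mm wide, look to +x and -x, 44 mm apart; two clear windows look to +y and -y, 28 mm apart. A flat grey cap, flush, closes the top.
- tall_cell_centre (a point): Middle of the tall cell, 40 mm above its underside, which is also the middle of its windows (32 mm wide, 68 mm high); axes as tall_cell.
- tall_cell_cheek_a: Frosted side plate at the tall cell's +x side, 6 x 28 x 80 mm; origin at its middle; the gripper may touch it.
- tall_cell_cheek_b: Frosted side plate at the tall cell's -x side, the same; the gripper may touch it.
- tall_cell_window_a: Clear window at the tall cell's +y side, 32 mm wide along x, 4 mm thick, 68 mm high; origin at its middle; must not be touched by the gripper.
- tall_cell_window_b: Clear window at the tall cell's -y side, the same; must not be touched by the gripper.
- short_cell: The other sample cell, the same shape but only 55 mm high, loose; stays where it stands. Origin: centre of the underside. The tall cell, the short cell and the tree figure swap places from run to run, 90 mm or more apart.
- tree: Small dark rubber tree figure on a foot, 26 x 34 mm, 66 mm high, loose; stays where it stands. Origin: centre of the underside.
Things that resemble listed ones, but are neither listed nor needed, are in the scene too. What is shaped like the tall_cell but blue or purple is not meant.

How it is judged (in metres and radians):
On the way, in this order (a step that is already met when the one before it is completed fails the run):
1. the shutter is fully open (within 5 mm of its stop) while the tall cell still stands on the table (value of joint shutter above 0.04 m and height (world z) of tall_cell below 0.01 m), for 0.2 s.
2. the tall cell is lifted, gripped on both frosted sides (height (world z) of tall_cell above 0.02 m and contact force between the fingers and tall_cell_cheek_a above 1 N and contact force between the fingers and tall_cell_cheek_b above 1 N), for 0.2 s.
At the end, for the whole second after the job is handed in: Shutter open within 5 mm of its stop. Tall cell held still by both frosted sides, clear of all else, its middle within 10 mm sideways, 18 mm in height of the light path, 60 mm of mid-path; square to it within 0.2 rad, upright within 0.17 rad. Short cell, tree within 20 mm of their start (value of joint shutter above 0.04 m and x of tall_cell_centre in the frame of beam_mid between -0.01 and 0.01 m and y of tall_cell_centre in the frame of beam_mid between -0.06 and 0.06 m and z of tall_cell_centre in the frame of beam_mid between -0.018 and 0.018 m and angle between the y axis of tall_cell and the y axis of light_stand, either way round below 0.2 rad and angle between tall_cell's own z axis and vertical below 0.17 rad and contact force between the fingers and tall_cell_cheek_a above 1 N and contact force between the fingers and tall_cell_cheek_b above 1 N and contact force between tall_cell and light_stand below 0.1 N and linear speed of tall_cell below 0.02 m/s and distance of each of short_cell, tree from where it was at the start of the episode below 0.02 m and angle between each of short_cell, tree's own z axis and vertical below 0.2 rad); the arm keeps its last pose, push and grip.
It fails at once if a clear window of the tall cell is touched by the gripper or arm (contact force between any of the fingers, the arm and tall_cell_window_a above 0.3 N or contact force between any of the fingers, the arm and tall_cell_window_b above 0.3 N).
It fails at once if the short cell or the tree figure is knocked over or pushed away by more than 20 mm (distance of any of short_cell, tree from where it was at the start of the episode above 0.02 m or angle between any of short_cell, tree's own z axis and vertical above 0.4 rad).
It also fails if it takes over 54 s, if anything falls off the work surface, if the arm or the gripper's body presses on something with over 40 N, if the wrist force passes 120 N, or if a joint passes its speed limit or range.

## Robot

A 6-joint arm with a two-finger parallel gripper is mounted at the origin on the work surface; the furniture and walls round the work are solid. World frame = base frame: x ahead of the robot, y to its left, z up, the work surface at z = 0. Lengths are in m, angles in degrees, forces in N, time in s.
With the tool pointing down it reaches from about 0.3 to 0.875 m from the base axis. Payload 6.4 kg.
Tool frame: the origin (TCP) lies at the very end of the fingers, on their centre line; the grasp point (between the pads) lies 19 mm behind it; z points along the fingers, y is the line along which they close (so a half turn about z gives the same grasp; the last joint's range is limited). The gripper opens to 88 mm and grips with 3 to 60 N. Pads are 18 mm wide; open, the fingers measure 123 mm over their backs; the gripper's body (75 mm by 187 mm) begins 45 mm behind the grasp point.
Start: joints at [55.101, 10.359, 92.074, -0, 77.567, -11.82], TCP at [0.225, 0.529, 0.239] pointing down, gripper open.
Joint ranges: [-171.53, 171.53], [-51.25, 118.39], [17.06, 147.69], [-65.23, 245.23], [0, 150.52], [-178.68, 178.68]. Speed limits (degrees/s): [147.25, 147.25, 172.46, 180, 180, 180].

## Interface

Orientations are given as [roll, pitch, yaw] about the fixed x, y, z axes, in that order (R = Rz(yaw) Ry(pitch) Rx(roll)).
In Python, from plant import robot, get_image gives the robot as it stands.
- The arm moves only by the tool servo_tool, never from a script. Its argument "moves" is a list of rows, each an object with "linear": the shift along the tool's x, y, z in units of 30 mm (1.0 is 30 mm), a list of three; "roll": the turn about the tool's z in degrees; "gripper": the opening, from -1 (shut) to 1 (fully open). In form: [{"linear": [tx, ty, tz], "roll": roll, "gripper": gripper}, ...]. A call has 1 to 12 rows; each row is the pose to reach, as a shift and turn from the pose commanded when the call began, along the tool's axes at that moment; what a row does not reach only later rows make up. A row lasts 1/12 s, in which the tool goes at most 41.7 mm and 7.16 degrees, less where a joint would pass 70% of its speed; a pose out of reach is approached as far as the arm can. A call with a gripper value outside its range is refused whole. The fingers move at their own pace and stop on an object; the grip force is fixed at half the most. Time passes only in rows, so rows that repeat a pose let the fingers close. It gives the time, the measured TCP pose, the force, the opening and the grip force at its end, in the units of the state.
- robot.state(): the state, without advancing time (a new reading comes with each control period).
- get_image(name): name is "scene" or "side" or "wrist"; returns a dict with "color" (400x640x3 uint8, red, green, blue), "depth" (400x640 float32, m along the optical axis (not along the pixel's ray), 0 where there is no reading), "fx", "fy", "cx", "cy" (pixels), "extrinsics" (4x4, takes a point from camera to world coordinates). Camera axes: x right, y down, z forward; pixel columns grow to the right and rows downward; lengths in m; the calibration is good to about 2 mm. The wrist camera is an equidistant fisheye: a pixel r from the principal point sees the ray r / f radians off the axis. A picture is of the moment at which its call begins.
- robot.hand_in(): hands the job in; it is judged then, once.
The state is a dict: "time_s": time; "joints": joint angles; "joint_vel": joint speeds; "joint_torque": joint torques, N m; "ee_pos": TCP position; "eef_rot": TCP orientation; "contact_force": force on the tool from outside, world axes, zero at the start; "wrist_torque": the same for the moment, N m; "grip_width": finger opening in m; "grasp_force": force on a finger pad.
Only numpy, scipy, OpenCV 4.12 (cv2) and the standard library are available. Lean on these libraries where they do the work, as an engineer would, in place of code of your own. Each camera call takes 0.05 s, during which the arm holds its last target. There are 200 camera calls.

## Working session

There is one attempt and no reset: what is moved stays moved. The work goes in short steps, Python scripts to look and compute and a tool call to move; the robot and the scene stay as the last step left them, time stands still between calls to the robot, and variables do not carry over. Pictures are saved under pics/ and viewed, at most 10 in all, crops included, and the job is handed in when it is done.

Besides the shell and the picture viewer there is one more tool, called after ">>>" as name(argument=value, ...), one argument or row to a line, values as JSON. servo_tool: Moves the arm, as the interface text tells. Its arguments: {"type":"object","properties":{"moves":{"type":"array","items":{"type":"object","properties":{"linear":{"type":"array","items":{"type":"number"}},"roll":{"type":"number"},"gripper":{"type":"number"}}}}},"required":["moves"]}

```bash
mkdir -p pics; python3 - <<'E'
from plant import robot,get_image
import cv2,numpy as np
ims=[]
for n in("scene","side"):
    d=get_image(n); cv2.imwrite(f"pics/{n}.png",d["color"][...,::-1]); np.savez(f"pics/{n}.npz",**d)
    print(n,d["fx"],d["cx"],d["cy"],d["extrinsics"].round(3).tolist())
s=robot.state();print(s["time_s"],s["ee_pos"],s["eef_rot"],s["grip_width"])
E
```

```text
scene 520.4927424543582 318.82525136668676 201.09417458979075 [[0.686, -0.477, 0.549, -0.249], [-0.727, -0.461, 0.509, -0.677], [0.011, -0.748, -0.663, 0.991], [0.0, 0.0, 0.0, 1.0]]
side 413.3685338483091 323.4959447728968 203.72347837753554 [[1.0, 0.016, -0.003, 0.501], [0.01, -0.424, 0.906, -1.046], [0.013, -0.906, -0.424, 0.617], [0.0, 0.0, 0.0, 1.0]]
0.1 [0.22508271 0.52858854 0.23790787] [-1.79910699e+02 -1.79616413e-02  1.56923896e+02] 0.0876391308531871
```

View pics/scene.png

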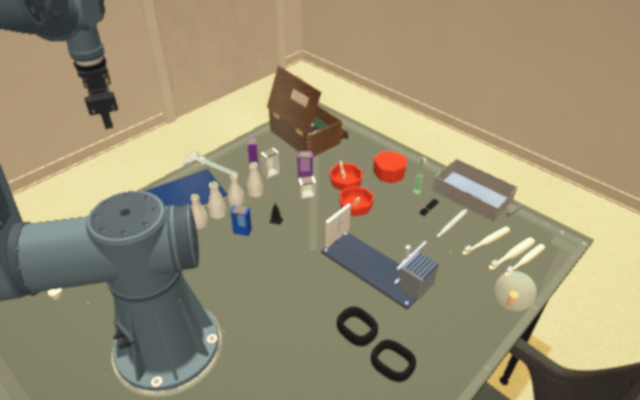

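View pics/side.png

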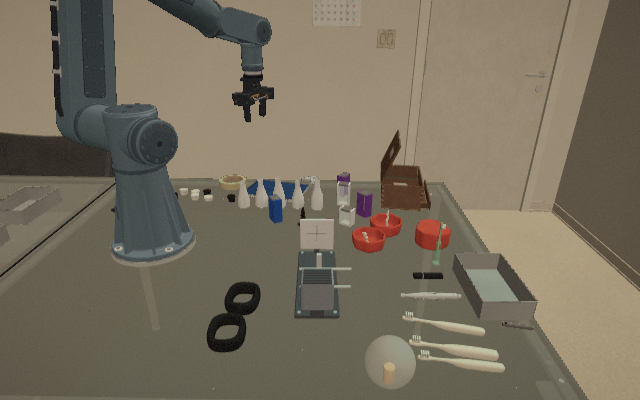

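The scene view shows the clear cells at (271,163), tall, and (307,187), short. The tree is at (276,213), the stand at about (385,265), with the lamp end at (420,275) and the screen at (338,225). The blue and purple boxes are decoys. In the side view the tall cell is at (344,193) and the short one at (347,215).

```bash
cat > h.py <<'E'
import numpy as np,cv2
def cloud(d):
    v,u=np.mgrid[0:400,0:640]; z=d["depth"]
    p=np.stack([(u-d["cx"])/d["fx"]*z,(v-d["cy"])/d["fy"]*z,z],-1)
    E=d["extrinsics"]; w=p@E[:3,:3].T+E[:3,3]; w[z==0]=np.nan; return w
def ray(d,u,v,h):
    E=d["extrinsics"]; r=E[:3,:3]@np.array([(u-d["cx"])/d["fx"],(v-d["cy"])/d["fy"],1]); o=E[:3,3]
    return o+r*(h-o[2])/r[2]
E
python3 - <<'E'
from h import *
A=dict(np.load("pics/scene.npz"));B=dict(np.load("pics/side.npz"))
for n,d,c in(("scene",A,[(271,163),(307,187),(276,213),(385,268),(425,268),(338,228)]),("side",B,[(344,193),(347,215),(302,216),(318,265),(317,297),(317,236)])):
    w=cloud(d); print(n,[w[v,u].round(3).tolist() for u,v in c])
    x,y=slice(*((230,300) if n=="scene" else (330,390))),None
# base plate
for n,d in(("scene",A),("side",B)):
    w=cloud(d); c=d["color"].astype(int)
    m=(abs(w[...,2]-.01)<.012)&(c[...,2]>c[...,0]+5)&(c.max(-1)<110)&(abs(w[...,0]-.5)<.25)&(w[...,1]<.2)&(w[...,1]>-.45)
    k,l,s,_=cv2.connectedComponentsWithStats(m.astype(np.uint8)); i=1+s[1:,4].argmax(); print(n,s[i])
    P=np.array([ray(d,u,v,.01)[:2] for v,u in np.argwhere(l==i)],np.float32)
    print(cv2.minAreaRect(P*1000))
    hi=(w[...,2]>.118)&(abs(w[...,0]-.5)<.12)&(w[...,1]<.15)&(w[...,1]>-.45)&(w[...,2]<.16)
    print("tab",hi.sum(),w[hi][:40].mean(0) if hi.any() else 0)
a=cv2.resize(A["color"][140:230,220:330,::-1],None,fx=5,fy=5,interpolation=cv2.INTER_CUBIC)
b=cv2.resize(B["color"][165:235,290:390,::-1],None,fx=5,fy=5,interpolation=cv2.INTER_CUBIC)[:,:240*5]
cv2.imwrite("pics/cells.png",np.vstack([cv2.resize(a,(440,360)),cv2.resize(b,(440,240))[:240]]))
a=cv2.resize(A["color"][190:315,310:450,::-1],(420,375),interpolation=cv2.INTER_CUBIC);b=cv2.resize(B["color"][210:320,280:370,::-1],(307,375),interpolation=cv2.INTER_CUBIC)
cv2.imwrite("pics/stand.png",np.hstack([a,b]))
E
```

```text
scene [[0.555, 0.263, 0.05], [0.553, 0.112, 0.046], [0.428, 0.106, 0.034], [0.494, -0.216, 0.011], [0.483, -0.326, 0.107], [0.477, -0.073, 0.065]]
side [[0.566, 0.265, 0.046], [0.57, 0.107, 0.04], [0.429, 0.11, 0.032], [0.487, -0.274, 0.106], [0.487, -0.343, 0.071], [0.481, -0.073, 0.065]]
scene [ 325  240   90   67 1829]
((480.1626892089844, -195.70416259765625), (95.62159729003906, 258.38897705078125), 1.705269455909729)
tab 52 [ 0.48503157 -0.23735205  0.12886234]
side [269 212  14  12  81]
((341.9686279296875, 142.55958557128906), (42.09043502807617, 79.88301849365234), 7.375036716461182)
tab 52 [ 0.4887798  -0.27076007  0.13030143]
```

View pics/cells.png

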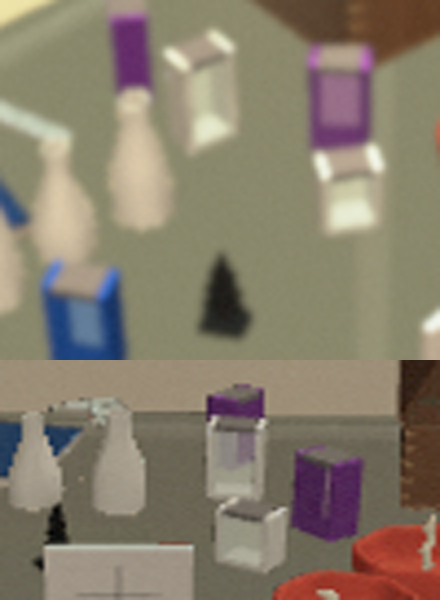

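View pics/stand.png

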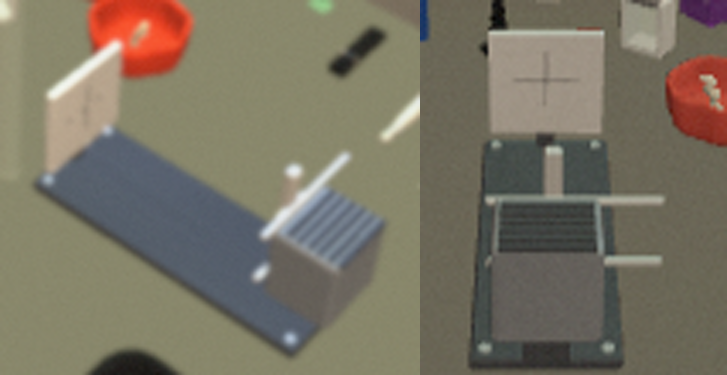

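In the enlarged crops, the tall clear cell is the uncoloured one at scene (271,163) and side (344,193). The short clear one at scene (307,187) and side (347,215) is visibly lower. The purple boxes at scene (252,150) and (305,163) and the blue box at (241,220) are decoys. The stand's yaw is about 1.7°, with the tab top at about scene (408,247) and side (319,254).

```bash
python3 - <<'E'
from h import *
A=dict(np.load("pics/scene.npz"));B=dict(np.load("pics/side.npz"))
print(ray(A,407.7,246.7,.134),ray(B,319.3,254,.134))
from plant import robot
from scipy.spatial.transform import Rotation as R
s=robot.state(); M=R.from_euler("xyz",s["eef_rot"],degrees=True).as_matrix()
for t in [(.43,-.262,.24),(.43,-.262,.12)]: print(M.T@(np.array(t)-s["ee_pos"])/.03)
E
```

```text
[ 0.48708241 -0.27194413  0.134     ] [ 0.4899887  -0.27390681  0.134     ]
[-16.61313583 -21.56714375  -0.04133107]
[-16.61438979 -21.56090935   3.95866388]
```

>>> servo_tool(
  moves=[
    {"linear":[-1.4,-1.8,0],"roll":6,"gripper":-1},
    {"linear":[-2.1,-2.7,0],"roll":12,"gripper":-1},
    {"linear":[-2.8,-3.6,0],"roll":18,"gripper":-1},
    {"linear":[-3.5,-4.6,0],"roll":24,"gripper":-1},
    {"linear":[-4.2,-5.5,0],"roll":30,"gripper":-1},
    {"linear":[-4.9,-6.4,0],"roll":36,"gripper":-1},
    {"linear":[-5.6,-7.3,0],"roll":42,"gripper":-1},
    {"linear":[-6.3,-8.2,0],"roll":48,"gripper":-1},
    {"linear":[-7.0,-9.2,0],"roll":54,"gripper":-1},
    {"linear":[-7.7,-10.1,0],"roll":60,"gripper":-1},
    {"linear":[-8.3,-10.9,0],"roll":65,"gripper":-1},
    {"linear":[-8.3,-10.9,0],"roll":65.2,"gripper":-1},
  ],
)

```text
time_s: 1.1
ee_pos: [0.3273, 0.1265, 0.2387]
eef_rot: [180.0, 0.1, 91.1]
contact_force: [-0.4, -0.4, -0.0]
grip_width: 0.0101
grasp_force: 0.0
```

>>> servo_tool(
  moves=[
    {"linear":[-1.2,0.3,0],"roll":0,"gripper":-1},
    {"linear":[-2.4,0.6,0],"roll":0,"gripper":-1},
    {"linear":[-3.6,0.9,0],"roll":0,"gripper":-1},
    {"linear":[-4.8,1.2,0],"roll":0,"gripper":-1},
    {"linear":[-6,1.5,0],"roll":0,"gripper":-1},
    {"linear":[-7.2,1.8,0],"roll":0,"gripper":-1},
    {"linear":[-8.4,2.1,0],"roll":0,"gripper":-1},
    {"linear":[-9.6,2.4,0],"roll":0,"gripper":-1},
    {"linear":[-10.8,2.7,0],"roll":0,"gripper":-1},
    {"linear":[-12,3.0,0],"roll":0,"gripper":-1},
    {"linear":[-13.35,3.0,0],"roll":0,"gripper":-1},
    {"linear":[-13.35,3.0,0],"roll":0,"gripper":-1},
  ],
)

```text
time_s: 2.1
ee_pos: [0.4287, -0.2723, 0.2382]
eef_rot: [-180.0, 0.1, 91.6]
contact_force: [-1.6, 0.5, 0.0]
grip_width: 0.0005
grasp_force: 0.0
```

```bash
python3 - <<'E'
from plant import robot,get_image
import cv2
s=robot.state();print(s["time_s"],s["ee_pos"],s["eef_rot"],s["joints"])
d=get_image("wrist");cv2.imwrite("pics/w1.png",d["color"][...,::-1]);print(d["fx"],d["cx"],d["cy"],d["extrinsics"].round(3).tolist())
E
```

```text
2.1 [ 0.42869998 -0.27226196  0.23820002] [-1.79980647e+02  1.13108302e-01  9.15718100e+01] [-4.57742534e+01  1.67062894e+00  1.01649974e+02 -9.34118184e-02
  7.66093409e+01 -4.73244666e+01]
309.70691628693146 320.42149134399193 193.25493101983082 [[1.0, 0.026, 0.008, 0.426], [0.028, -0.949, -0.313, -0.19], [-0.0, 0.313, -0.95, 0.383], [0.0, 0.0, 0.0, 1.0]]
```

View pics/w1.png

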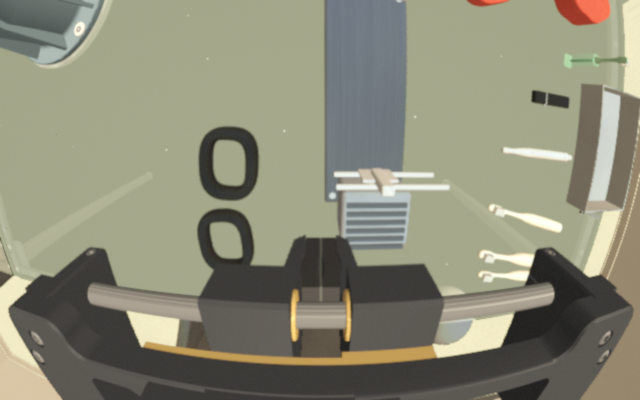

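The wrist view shows the tab at about (387,188), which gives (0.486,-0.268) at z=0.134. That agrees with the other views. Next I descend beside it and push +x.

>>> servo_tool(
  moves=[
    {"linear":[0,0,1],"roll":0,"gripper":-1},
    {"linear":[0,0,2],"roll":0,"gripper":-1},
    {"linear":[0,0,3],"roll":0,"gripper":-1},
    {"linear":[0.1,0,3.7],"roll":0,"gripper":-1},
    {"linear":[0.1,0,3.95],"roll":0,"gripper":-1},
    {"linear":[0.1,0.4,3.95],"roll":0,"gripper":-1},
    {"linear":[0.1,0.7,3.95],"roll":0,"gripper":-1},
    {"linear":[0.1,1.0,3.95],"roll":0,"gripper":-1},
    {"linear":[0.1,1.2,3.95],"roll":0,"gripper":-1},
    {"linear":[0.1,1.4,3.95],"roll":0,"gripper":-1},
    {"linear":[0.1,1.6,3.95],"roll":0,"gripper":-1},
    {"linear":[0.1,1.6,3.95],"roll":0,"gripper":-1},
  ],
)

```text
time_s: 3.15
ee_pos: [0.4773, -0.2627, 0.1207]
eef_rot: [179.9, 0.0, 91.8]
contact_force: [-0.9, 0.3, -1.0]
grip_width: 0.0006
grasp_force: 0.0
```

>>> servo_tool(
  moves=[
    {"linear":[0,0.1,0],"roll":0,"gripper":-1},
    {"linear":[0,0.2,0],"roll":0,"gripper":-1},
    {"linear":[0,0.3,0],"roll":0,"gripper":-1},
    {"linear":[0,0.4,0],"roll":0,"gripper":-1},
    {"linear":[0,0.5,0],"roll":0,"gripper":-1},
    {"linear":[0,0.6,0],"roll":0,"gripper":-1},
    {"linear":[0,0.7,0],"roll":0,"gripper":-1},
    {"linear":[0,0.75,0],"roll":0,"gripper":-1},
    {"linear":[0,0.75,0],"roll":0,"gripper":-1},
  ],
)

```text
time_s: 3.9
ee_pos: [0.499, -0.262, 0.1202]
eef_rot: [180.0, 0.0, 91.7]
contact_force: [-0.9, -0.4, -0.4]
grip_width: 0.0006
grasp_force: 0.1
```

```bash
python3 - <<'E'
from plant import get_image
import cv2,numpy as np
a=get_image("side")["color"][200:320,270:400,::-1];b=get_image("scene")["color"][190:310,340:470,::-1]
cv2.imwrite("pics/push.png",np.hstack([cv2.resize(i,(390,360),interpolation=cv2.INTER_CUBIC) for i in(a,b)]))
E
```

```text
(no output)
```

View pics/push.png

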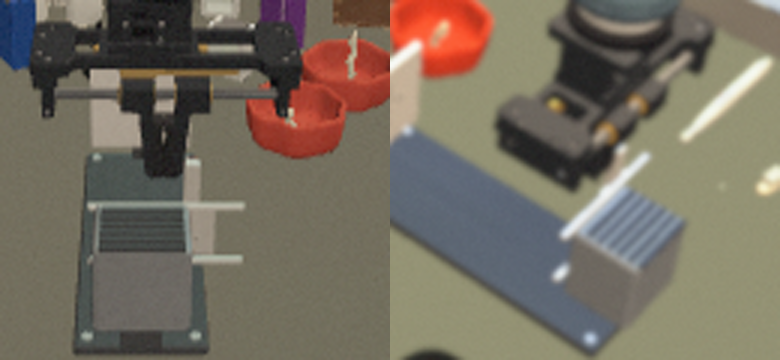

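The push works: the tab is now at about side crop (193,180), touching the finger and roughly 39 mm off centre. I keep pushing to the stop.

>>> servo_tool(
  moves=[
    {"linear":[0,0.07,0],"roll":0,"gripper":-1},
    {"linear":[0,0.14,0],"roll":0,"gripper":-1},
    {"linear":[0,0.21,0],"roll":0,"gripper":-1},
    {"linear":[0,0.21,0],"roll":0,"gripper":-1},
  ],
)

```text
time_s: 4.33
ee_pos: [0.5052, -0.2617, 0.1201]
eef_rot: [-180.0, -0.0, 91.7]
contact_force: [-0.8, -0.2, -0.6]
grip_width: 0.0003
grasp_force: 0.4
```

>>> servo_tool(
  moves=[
    {"linear":[0,0.06,0],"roll":0,"gripper":-1},
    {"linear":[0,0.12,0],"roll":0,"gripper":-1},
    {"linear":[0,0.12,0],"roll":0,"gripper":-1},
  ],
)

```text
time_s: 4.58
ee_pos: [0.5079, -0.2616, 0.12]
eef_rot: [-179.9, -0.0, 91.7]
contact_force: [-4.8, 0.2, 1.6]
grip_width: 0.0005
grasp_force: 2.4
```

>>> servo_tool(
  moves=[
    {"linear":[0,0.06,0],"roll":0,"gripper":-1},
    {"linear":[0,0.1,0],"roll":0,"gripper":-1},
    {"linear":[0,0.1,0],"roll":0,"gripper":-1},
  ],
)

```text
time_s: 4.83
ee_pos: [0.5087, -0.2616, 0.12]
eef_rot: [-179.6, -0.1, 91.7]
contact_force: [-14.2, -0.1, 8.0]
grip_width: 0.0007
grasp_force: 7.9
```

The force has risen to 14 N with almost no travel, so the shutter is at its stop. I back off, rise, and move towards the cell.

>>> servo_tool(
  moves=[
    {"linear":[0,-0.3,0],"roll":0,"gripper":-1},
    {"linear":[0,-0.4,-0.8],"roll":0,"gripper":-1},
    {"linear":[0,-0.4,-1.8],"roll":0,"gripper":-1},
    {"linear":[0,-0.4,-2.8],"roll":0,"gripper":0},
    {"linear":[0.5,-0.4,-3.8],"roll":0,"gripper":1},
    {"linear":[1.5,-0.2,-4],"roll":0,"gripper":1},
    {"linear":[2.7,0,-4],"roll":0,"gripper":1},
    {"linear":[3.9,0.2,-4],"roll":0,"gripper":1},
    {"linear":[5.1,0.4,-4],"roll":0,"gripper":1},
    {"linear":[6.3,0.6,-4],"roll":0,"gripper":1},
    {"linear":[7.5,0.8,-4],"roll":0,"gripper":1},
    {"linear":[7.5,0.8,-4],"roll":0,"gripper":1},
  ],
)

```text
time_s: 5.83
ee_pos: [0.5292, -0.0302, 0.2406]
eef_rot: [179.9, -0.1, 92.0]
contact_force: [-1.2, 0.1, -0.1]
grip_width: 0.0583
grasp_force: 0.0
```

>>> servo_tool(
  moves=[
    {"linear":[1.2,0.1,0],"roll":0,"gripper":1},
    {"linear":[2.4,0.2,0],"roll":0,"gripper":1},
    {"linear":[3.6,0.3,0],"roll":0,"gripper":1},
    {"linear":[4.8,0.4,0],"roll":0,"gripper":1},
    {"linear":[6,0.5,0],"roll":0,"gripper":1},
    {"linear":[7.2,0.7,0],"roll":0,"gripper":1},
    {"linear":[7.6,0.9,0],"roll":0,"gripper":1},
    {"linear":[7.6,0.9,0],"roll":0,"gripper":1},
    {"linear":[7.6,0.9,0],"roll":0,"gripper":1},
  ],
)

```text
time_s: 6.58
ee_pos: [0.5491, 0.1924, 0.24]
eef_rot: [-180.0, 0.0, 91.8]
contact_force: [0.2, 0.4, 0.6]
grip_width: 0.0885
grasp_force: 0.0
```

```bash
python3 - <<'E'
from plant import robot,get_image
import cv2,numpy as np
s=robot.state();print(s["time_s"],s["ee_pos"],s["eef_rot"],s["joints"],s["grip_width"])
d=get_image("wrist");np.savez("pics/w2.npz",**d);cv2.imwrite("pics/w2.png",d["color"][...,::-1]);print(d["extrinsics"].round(3).tolist())
E
```

```text
6.5833 [0.54914956 0.19244171 0.23999929] [-1.79998432e+02  3.30564617e-02  9.17985420e+01] [ 7.65033210e+00  1.11725780e+01  9.09714536e+01 -3.34727948e-02
  7.78609006e+01  5.85883076e+00] 0.08848329256822632
[[1.0, 0.03, 0.01, 0.547], [0.032, -0.95, -0.311, 0.274], [0.0, 0.312, -0.95, 0.385], [0.0, 0.0, 0.0, 1.0]]
```

View pics/w2.png

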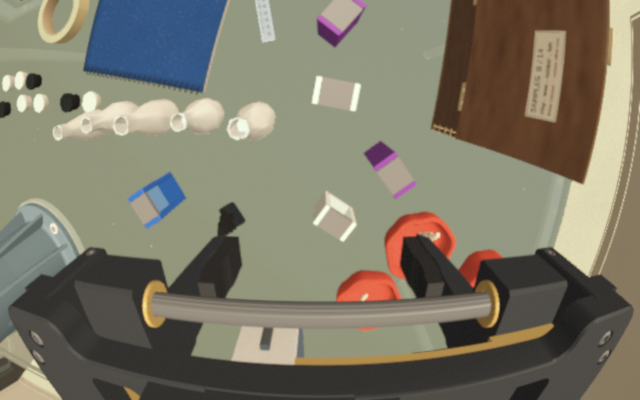

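The wrist view has the tall cell's cap at (336,93), with frosted strips at its left (317,91) and right (355,94) ends. The short cell is at (335,215), and the purple boxes are at (341,18) and (390,170). Next I measure the cap.

```bash
cat >> h.py <<'E'
def fray(d,u,v,h):
    x,y=u-d["cx"],v-d["cy"]; r=np.hypot(x,y); t=r/d["fx"]; k=np.sin(t)/max(r,1e-9)
    E=d["extrinsics"]; q=E[:3,:3]@np.array([x*k,y*k,np.cos(t)]); o=E[:3,3]; return o+q*(h-o[2])/q[2]
E
python3 - <<'E'
from h import *
d=dict(np.load("pics/w2.npz")); c=d["color"].astype(int)
m=np.zeros((400,640),np.uint8); u0,v0,u1,v1=300,65,375,122
sub=c[v0:v1,u0:u1]; bg=np.median(np.concatenate([sub[:4].reshape(-1,3),sub[-4:].reshape(-1,3)]),0); print(bg)
m[v0:v1,u0:u1]=np.abs(sub-bg).max(-1)>28
# chroma: green-red difference distinguishes table
k,l,s,_=cv2.connectedComponentsWithStats(m); i=1+s[1:,4].argmax(); print(s[i])
P=np.array([fray(d,u,v,.08)[:2]*1000 for v,u in np.argwhere(l==i)],np.float32); print(cv2.minAreaRect(P))
W=(c.min(-1)>205)&(m>0); 
k,l,s,ce=cv2.connectedComponentsWithStats(W.astype(np.uint8))
for j in range(1,k):
    if s[j,4]>15:
        Q=np.array([fray(d,u,v,.08)[:2]*1000 for v,u in np.argwhere(l==j)],np.float32); print(s[j],ce[j],cv2.minAreaRect(Q),Q.mean(0))
for u,v in((335,215),): print(fray(d,u,v,.055))
E
```

```text
[148. 153. 129.]
[ 311   76   50   36 1251]
((561.4454956054688, 276.5546569824219), (28.613370895385742, 44.99756622314453), 81.75961303710938)
[313  77   9  27 145] [316.75172414  89.65517241] ((542.79345703125, 279.18951416015625), (26.409080505371094, 5.107279300689697), 82.46476745605469) [542.84814 279.39798]
[351  84   9  27 138] [354.94927536  96.73188406] ((580.2076416015625, 273.8349609375), (26.657773971557617, 4.986063003540039), 81.94194793701172) [580.2258  273.98053]
[0.5676144  0.14002348 0.055     ]
```

```bash
python3 - <<'E'
from h import *
d=dict(np.load("pics/w2.npz")); E=d["extrinsics"]
v,u=np.mgrid[60:180,180:310]; x=u-d["cx"];y=v-d["cy"];r=np.hypot(x,y);t=r/d["fx"];k=np.tan(t)/r
z=d["depth"][60:180,180:310]; w=np.stack([x*k*z,y*k*z,z],-1)@E[:3,:3].T+E[:3,3]
n=w[(w[...,2]>.012)&(z>0)&(w[...,2]<.25)]
for a in range(10,160,15):
    q=n[(n[:,2]>a/1000)&(n[:,2]<(a+15)/1000)]
    if len(q): 
        q=q[np.argsort(q[:,0])]; print(a,len(q),q[-3:].round(3).tolist(),q[:,1].min().round(3),q[:,1].max().round(3))
from plant import robot
from scipy.spatial.transform import Rotation as R
s=robot.state(); M=R.from_euler("xyz",s["eef_rot"],degrees=True).as_matrix()
print(M.T@(np.array([.5615,.2766,.043])-s["ee_pos"])/.03)
E
```

```text
10 254 [[0.492, 0.247, 0.016], [0.492, 0.246, 0.017], [0.492, 0.245, 0.017]] 0.228 0.322
25 414 [[0.491, 0.244, 0.025], [0.491, 0.24, 0.033], [0.491, 0.241, 0.034]] 0.223 0.271
40 574 [[0.49, 0.244, 0.041], [0.49, 0.243, 0.041], [0.49, 0.242, 0.041]] 0.223 0.269
55 507 [[0.486, 0.243, 0.057], [0.486, 0.24, 0.057], [0.487, 0.239, 0.055]] 0.227 0.263
70 441 [[0.482, 0.24, 0.074], [0.482, 0.242, 0.071], [0.482, 0.241, 0.071]] 0.23 0.259
85 242 [[0.481, 0.24, 0.095], [0.481, 0.24, 0.099], [0.481, 0.242, 0.099]] 0.234 0.258
100 133 [[0.48, 0.241, 0.102], [0.48, 0.243, 0.103], [0.481, 0.241, 0.101]] 0.232 0.252
[2.82099998 0.50110227 6.56381616]
```

>>> servo_tool(
  moves=[
    {"linear":[0.8,0.2,0],"roll":5,"gripper":0.5},
    {"linear":[1.8,0.4,0.3],"roll":10,"gripper":0.5},
    {"linear":[2.8,0.5,1],"roll":10,"gripper":0.5},
    {"linear":[2.82,0.5,2],"roll":10,"gripper":0.5},
    {"linear":[2.82,0.5,3],"roll":10,"gripper":0.5},
    {"linear":[2.82,0.5,4],"roll":10,"gripper":0.5},
    {"linear":[2.82,0.5,4.4],"roll":10,"gripper":0.5},
    {"linear":[2.82,0.5,4.4],"roll":10,"gripper":0.5},
    {"linear":[2.82,0.5,4.4],"roll":10,"gripper":0.5},
  ],
)

```text
time_s: 7.38
ee_pos: [0.5619, 0.2765, 0.1086]
eef_rot: [-180.0, 0.0, 81.6]
contact_force: [0.1, 0.5, -0.0]
grip_width: 0.0661
grasp_force: 0.0
```

```bash
python3 - <<'E'
from plant import robot,get_image
import cv2,numpy as np
s=robot.state();print(s["time_s"],s["ee_pos"],s["eef_rot"],s["grip_width"])
d=get_image("wrist");cv2.imwrite("pics/w3.png",d["color"][...,::-1])
E
```

```text
7.3833 [0.56187252 0.27649851 0.1086127 ] [-1.79980084e+02  1.66921569e-02  8.16217636e+01] 0.06608251466505337
```

View pics/w3.png

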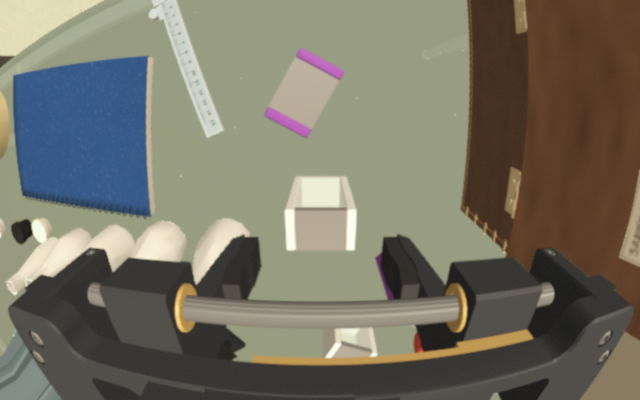

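The cell spans (287–355) and is square and centred between the finger edges (260 and 383). I descend and close.

>>> servo_tool(
  moves=[
    {"linear":[0,0,0.6],"roll":0,"gripper":0.5},
    {"linear":[0,0,1.2],"roll":0,"gripper":0.5},
    {"linear":[0,0,1.7],"roll":0,"gripper":0.5},
    {"linear":[0,0,1.88],"roll":0,"gripper":0.5},
    {"linear":[0,0,1.88],"roll":0,"gripper":0.5},
    {"linear":[0,0,1.88],"roll":0,"gripper":-1},
    {"linear":[0,0,1.88],"roll":0,"gripper":-1},
    {"linear":[0,0,1.88],"roll":0,"gripper":-1},
    {"linear":[0,0,1.88],"roll":0,"gripper":-1},
    {"linear":[0,0,1.88],"roll":0,"gripper":-1},
    {"linear":[0,0,1.88],"roll":0,"gripper":-1},
    {"linear":[0,0,1.88],"roll":0,"gripper":-1},
  ],
)

```text
time_s: 8.43
ee_pos: [0.5623, 0.2781, 0.0532]
eef_rot: [179.9, -0.0, 81.7]
contact_force: [-0.8, -0.3, 5.5]
grip_width: 0.0434
grasp_force: 29.9
```

>>> servo_tool(
  moves=[
    {"linear":[0,0,-0.2],"roll":0,"gripper":-1},
    {"linear":[0,0,-0.6],"roll":0,"gripper":-1},
    {"linear":[0,0,-1.2],"roll":0,"gripper":-1},
    {"linear":[0,0,-1.8],"roll":0,"gripper":-1},
    {"linear":[0,0,-2.4],"roll":0,"gripper":-1},
    {"linear":[0,0,-3.2],"roll":0,"gripper":-1},
    {"linear":[0,0,-4.0],"roll":0,"gripper":-1},
    {"linear":[0,0,-4.8],"roll":-4,"gripper":-1},
    {"linear":[0,0,-5.2],"roll":-7,"gripper":-1},
    {"linear":[0,0,-5.2],"roll":-10,"gripper":-1},
    {"linear":[0,0,-5.2],"roll":-10,"gripper":-1},
    {"linear":[0,0,-5.2],"roll":-10,"gripper":-1},
  ],
)

```text
time_s: 9.43
ee_pos: [0.5611, 0.2777, 0.2082]
eef_rot: [180.0, 0.0, 91.6]
contact_force: [-0.5, -0.8, -1.3]
grip_width: 0.0437
grasp_force: 30.0
```

```bash
python3 - <<'E'
from h import *
c=cv2.imread("pics/w1.png").astype(int)
d=dict(fx=309.70691628693146,cx=320.42149134399193,cy=193.25493101983082,extrinsics=np.array([[1.0,.0265,.008,.426],[.028,-.949,-.313,-.19],[0,.313,-.95,.383],[0,0,0,1.]]))
L=[];Rr=[]
for v in range(10,165,5):
    r=c[v]; dk=(r[:,0]>r[:,2]+4)&(r.max(-1)<125)
    ii=[u for u in range(310,425) if dk[u]]
    if len(ii)>40: L.append(fray(d,ii[0]-.5,v,.01)[:2]); Rr.append(fray(d,ii[-1]+.5,v,.01)[:2])
L=np.array(L);Rr=np.array(Rr)
for e in(L,Rr):
    f=np.polyfit(e[:,1],e[:,0],1); print("x=%.4f at y=-.176, yaw %.2f"%(np.polyval(f,-.176),-np.degrees(np.arctan(f[0]))),e[:,1].min(),e[:,1].max(), (e[:,0]-np.polyval(f,e[:,1])).std())
for u,v in((341,192),(408,192),(344,247),(405,247)): print(fray(d,u,v,.108))
E
```

```text
Traceback (most recent call last):
IndexError: too many indices for array: array is 1-dimensional, but 2 were indexed
```

```bash
python3 - <<'E'
from h import *
c=cv2.imread("pics/w1.png").astype(int)
d=dict(fx=309.70691628693146,cx=320.42149134399193,cy=193.25493101983082,extrinsics=np.array([[1.0,.0265,.008,.426],[.028,-.949,-.313,-.19],[0,.313,-.95,.383],[0,0,0,1.]]))
print(c[80,365],c[80,310])
L=[];Rr=[]
for v in range(10,165,5):
    r=c[v]; dk=np.abs(r-c[80,365]).max(-1)<np.abs(r-c[80,310]).max(-1)
    ii=[u for u in range(312,420) if dk[u]]
    if len(ii)>40: L.append(fray(d,ii[0]-.5,v,.01)[:2]); Rr.append(fray(d,ii[-1]+.5,v,.01)[:2])
L=np.array(L);Rr=np.array(Rr)
for e in(L,Rr):
    f=np.polyfit(e[:,1],e[:,0],1); print("x=%.4f at y=-.176, yaw %.2f"%(np.polyval(f,-.176),-np.degrees(np.arctan(f[0]))),e[:,1].min(),e[:,1].max(), (e[:,0]-np.polyval(f,e[:,1])).std())
for u,v in((341,192),(408,192),(344,247),(405,247)): print(fray(d,u,v,.108))
E
```

```text
[127 120 112] [138 168 164]
x=0.4296 at y=-.176, yaw 2.18 -0.26975022321949704 -0.08549702135151613 0.0003004158328343864
x=0.5286 at y=-.176, yaw 1.76 -0.26599746900538274 -0.07697749219032447 0.00043822726536693184
[ 0.44751846 -0.27883237  0.108     ]
[ 0.51227694 -0.27698703  0.108     ]
[ 0.45356404 -0.3367224   0.108     ]
[ 0.51702162 -0.33639455  0.108     ]
```

The plate measures 99 mm wide, as it should. The beam lies at x≈0.479 at y≈-0.18, yaw ≈1.9°. I carry the cell above it.

>>> servo_tool(
  moves=[
    {"linear":[-0.4,-0.1,0],"roll":0,"gripper":-1},
    {"linear":[-1.1,-0.3,0],"roll":0,"gripper":-1},
    {"linear":[-1.9,-0.4,0],"roll":0,"gripper":-1},
    {"linear":[-2.7,-0.6,0],"roll":0,"gripper":-1},
    {"linear":[-3.5,-0.8,0],"roll":0,"gripper":-1},
    {"linear":[-4.3,-1.0,0],"roll":0,"gripper":-1},
    {"linear":[-5.1,-1.2,0],"roll":0,"gripper":-1},
    {"linear":[-5.9,-1.4,0],"roll":0,"gripper":-1},
    {"linear":[-6.7,-1.5,0],"roll":0,"gripper":-1},
    {"linear":[-7.3,-1.6,0],"roll":0,"gripper":-1},
    {"linear":[-7.5,-1.6,0],"roll":0,"gripper":-1},
    {"linear":[-7.5,-1.6,0],"roll":0,"gripper":-1},
  ],
)

```text
time_s: 10.43
ee_pos: [0.5196, 0.0499, 0.2074]
eef_rot: [-179.9, 0.0, 91.5]
contact_force: [-0.4, 0.3, -1.8]
grip_width: 0.0439
grasp_force: 30.0
```

>>> servo_tool(
  moves=[
    {"linear":[-0.4,-0.1,0],"roll":0,"gripper":-1},
    {"linear":[-1.1,-0.3,0],"roll":0,"gripper":-1},
    {"linear":[-1.9,-0.4,0],"roll":0,"gripper":-1},
    {"linear":[-2.7,-0.6,0],"roll":0,"gripper":-1},
    {"linear":[-3.5,-0.8,0],"roll":0,"gripper":-1},
    {"linear":[-4.3,-1.0,0],"roll":0,"gripper":-1},
    {"linear":[-5.1,-1.2,0],"roll":0,"gripper":-1},
    {"linear":[-5.9,-1.4,0],"roll":0,"gripper":-1},
    {"linear":[-6.7,-1.5,0],"roll":0,"gripper":-1},
    {"linear":[-7.4,-1.56,0],"roll":0,"gripper":-1},
    {"linear":[-7.6,-1.56,0],"roll":0,"gripper":-1},
    {"linear":[-7.6,-1.56,0],"roll":0,"gripper":-1},
  ],
)

```text
time_s: 11.43
ee_pos: [0.4802, -0.1787, 0.2076]
eef_rot: [-180.0, -0.0, 91.6]
contact_force: [-0.7, 1.0, -0.4]
grip_width: 0.0438
grasp_force: 30.0
```

>>> servo_tool(
  moves=[
    {"linear":[0,-0.03,0.4],"roll":-0.4,"gripper":-1},
    {"linear":[0,-0.03,1],"roll":-0.4,"gripper":-1},
    {"linear":[0,-0.03,1.6],"roll":-0.4,"gripper":-1},
    {"linear":[0,-0.03,2.2],"roll":-0.4,"gripper":-1},
    {"linear":[0,-0.03,2.8],"roll":-0.4,"gripper":-1},
    {"linear":[0,-0.03,3.3],"roll":-0.4,"gripper":-1},
    {"linear":[0,-0.03,3.7],"roll":-0.4,"gripper":-1},
    {"linear":[0,-0.03,3.95],"roll":-0.4,"gripper":-1},
    {"linear":[0,-0.03,3.98],"roll":-0.4,"gripper":-1},
    {"linear":[0,-0.03,3.98],"roll":-0.4,"gripper":-1},
    {"linear":[0,-0.03,3.98],"roll":-0.4,"gripper":-1},
    {"linear":[0,-0.03,3.98],"roll":-0.4,"gripper":-1},
  ],
)

```text
time_s: 12.43
ee_pos: [0.4799, -0.178, 0.0893]
eef_rot: [179.9, 0.1, 92.1]
contact_force: [0.0, -0.4, -0.5]
grip_width: 0.0438
grasp_force: 30.0
```

```bash
python3 - <<'E'
from plant import get_image
import cv2,numpy as np
A=get_image("side");B=get_image("scene");np.savez("pics/f.npz",**B)
a=A["color"][190:320,255:395,::-1];b=B["color"][170:310,300:450,::-1]
cv2.imwrite("pics/fin.png",np.hstack([cv2.resize(i,(400,375),interpolation=cv2.INTER_CUBIC) for i in(a,b)]))
E
```

```text
(no output)
```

View pics/fin.png

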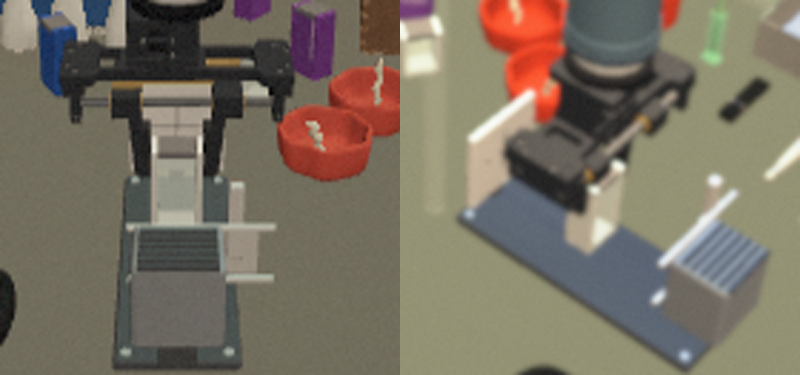

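The final view shows the shutter open, with its tab to the right at side crop (237,187). The cell is upright and square at (177,180), in line with the cross and the lamp, and clear of the base.

```bash
python3 -c "
from plant import robot
print(robot.hand_in())"
```

```text
the job is handed in; nothing more can be done
None
```

I handed the job in with the shutter pushed to its stop and the tall cell held by its frosted sides, upright and square in the light path, about 1 mm from the measured beam line; the hand-in returned no verdict.

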